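# Turn a reworked board over in its rework frame

## Robot

A 7-joint arm with a two-finger parallel gripper is mounted at the origin on the work surface. World frame = base frame: x ahead of the robot, y to its left, z up, the work surface at z = 0. Lengths are in mm, angles in rad, forces in N, time in s.
With the tool pointing down it reaches from about 400 to 750 mm from the base axis. Payload 19.5 kg.
Tool frame: the origin (TCP) lies at the very end of the fingers, on their centre line; the grasp point (between the pads) lies 19 mm behind it; z points along the fingers, y is the line along which they close (so a half turn about z gives the same grasp; the last joint's range is limited). The gripper opens to 85 mm and grips with 20 to 120 N. Pads are 22 mm wide; open, the fingers measure 114 mm over their backs; the gripper's body (76 mm by 85 mm) begins 54 mm behind the grasp point. The pads swing forward as they close: fully open they stand 13 mm farther back than shut.
Start: joints at [-1.347, 0.707, -0.028, 1.485, 0.022, 0.951, -0.075], TCP at [151.03, 554.784, 231.268] pointing down, gripper open.
Joint ranges: [-2.71, 2.71], [-0.32, 2.16], [-1.57, 1.52], [0, 2.45], [-1.46, 4.6], [0, 2.02], [-2.83, 2.83]. Speed limits (rad/s): [1.89, 1.89, 2.57, 2.57, 3.01, 3.01, 3.01].

## Interface

Orientations are given as a unit quaternion [x, y, z, w].
In Python, from rig import * gives the robot as it stands.
- The arm moves only by the shell command python3 -m jog 'ROWS' [FORCE]. ROWS is JSON, a list of rows, each a list of 7 numbers: the shift along the tool's x, y, z in m, then the turn, a rotation vector about the tool's x, y, z in rad, then the finger opening in m, from 0 to 0.0854. A call has 1 to 12 rows; each row is the pose to reach, as a shift and turn from the pose commanded when the call began, along the tool's axes at that moment; what a row does not reach only later rows make up. A row lasts 1/12 s, in which the tool goes at most 41.7 mm and 7.16 degrees, less where a joint would pass 70% of its speed; a pose out of reach is approached as far as the arm can. A call with a gripper value outside its range is refused whole. The fingers move at their own pace and stop on an object; FORCE is the grip in N (left out, the last holds). Time passes only in rows, so rows that repeat a pose let the fingers close. It gives the time, the measured TCP pose, the force, the opening and the grip force at its end, in the units of the state.
- state(): the state, without advancing time (a new reading comes with each control period).
- read_camera(name): name is "side" or "top" or "wrist"; returns a dict with "frame" (400x640x3 uint8, red, green, blue), "intrinsics" (3x3 intrinsics, pixels), "rvec" (rotation vector, rad) and "tvec" (3), from world to camera coordinates, as OpenCV has them. Camera axes: x right, y down, z forward; pixel columns grow to the right and rows downward; lengths in mm; the calibration is good to about 2 mm. A picture is of the moment at which its call begins. There is no depth.
- finish_job(): hands the job in; it is judged then, once.
The state is a dict: "time": time; "joints": joint angles; "qd": joint speeds; "joint_efforts": joint torques, N m; "ee_pos": TCP position; "tool_rot": TCP orientation; "force": force on the tool from outside, world axes, zero at the start; "ft_torque": the same for the moment, N m; "finger_gap": finger opening in mm; "grasp_force": force on a finger pad.
Only numpy, scipy, OpenCV 4.12 (cv2) and the standard library are available. Lean on these libraries where they do the work, as an engineer would, in place of code of your own. Each camera call takes 0.05 s, during which the arm holds its last target. There are 200 camera calls.

## Task

The parts that lie loose on the board in the rework frame have been desoldered, and the board must now be turned over for work on its other side. Put every loose part into the grey open tray; then loosen both T-knobs of the frame, use the bar on the near rail to turn the board over about its long axis, without letting it fly round, until its other side faces up and it is level again, and lock it there by turning both T-knobs fully tight. Both are tight now, one has a right-hand screw and one a left-hand screw, not marked, so feel which way each gives; leave the other things on the bench where they stand.

Things in the scene. Friction and masses are not known exactly. Their poses are not given: they have to be found in the camera images.
- frame: rework frame, fixed to the bench, 330 long (y), feet 130 deep (x), two end stands centred at y = +-152. Origin: centre of its underside; x points away from the robot, y along the board to the robot's left. The cradle turns about its y axis, 145 above the bench, on a drum in each stand. Each stand carries a clamp head, 66 (x) x 24 (y), top face 194 above the bench, with a lock knob
- cradle (a joint): turn of the board cradle, rad: 0 level, component side up, as at the start; grows as the near bar rises and goes over the top to the far side; 3.14 level, turned right over. Stops at -0.35 and 3.49. Freed, it has a drag of about 0.16 N m and stays where it is left; locked, it takes over 1 N m to move it
- bar (a point): middle of the round steel turning bar (10 diameter, 90 long, parallel to the frame's y axis) that stands off the cradle's near rail on two arms; 100 from the turning axis, 37 clear of the rail. A pinch on it from above lets the bar roll between the fingers as the board goes round
- board_top (a point): centre of the board's component-side face; z normal to it. Green board 110 x 230 x 3 (x, y, z) in a cradle of aluminium rails, 126 x 246 over all, which stand 6.5 above the board on both sides. Fixed black connectors, 9 above the board, lie along its two short ends, more than 102 from the middle; nothing fixed stands in the middle field, save clips at the long rails, 8 above the board
- knob_a_grip (a point): black T-shaped lock knob on clamp head A (at the left or the right end of the frame), upright screw axis. Bar 50 long, 12 thick, 26 tall; its underside is 16 above the head's top face. Point: on the screw axis, 11 below the bar's top, 225 above the bench; x along the bar, z up. Screw drag about 0.2 N m, hard stops at both ends.
- knob_b_grip (a point): the same on clamp head B, at the other end of the frame; same sizes
- knob_a (a joint): turn of the lock screw on head A, rad: 0 fully tight (hard stop), grows as it is loosened to 1.6 (stop). The shoe grips the cradle's drum below about 0.4; above 0.5 it is clear of it. One head has a right-hand screw (anticlockwise loosens), the other a left-hand one; which is not told. It stays where it is left
- knob_b (a joint): the same for head B, whose screw is of the other hand than head A's
- can_large: loose steel shield can, 34 x 24 x 15 tall, 28 g; origin at the centre of its underside, z up as it lies. None if absent (two to four of the four parts are there)
- can_small: loose steel shield can, 26 x 20 x 14 tall, 20 g; origin at the centre of its underside. None if absent
- heat_sink: loose aluminium finned heat sink, 30 x 22 x 20 tall, 30 g; origin at the centre of its underside. None if absent
- relay: loose black relay block, 29 x 14 x 16 tall, 18 g; origin at the centre of its underside. None if absent
- tray_in (a point): centre of the inner floor (4 above the bench) of the grey open tray, left or right of the frame; tray 200 (x) x 100 (y) x 30 tall, walls 4, does not move
- meter: bystander: yellow multimeter lying flat, 180 x 88 x 40; origin under its centre; on the side of the frame where the tray is not
- screwdriver: bystander: screwdriver, 170 long, lying between robot and frame
- tweezers: bystander: steel tweezers, 120 long, lying between robot and frame
- tape: bystander: roll of amber tape, 72 diameter, 19 high, lying flat
- flux: bystander: flux jar, 38 diameter, 62 tall
- solvent: bystander: solvent bottle, 60 diameter, 125 tall, behind the frame
- duster: bystander: spray can, 66 diameter, 170 tall, behind the frame

How it is judged:
By the outcome, as a careful person would: the job done as asked, in the order asked, and still so for the second after the job is handed in, with the robot touching nothing.
Of can_large, can_small, heat_sink, relay only 2 to 4 are there at a start; the rules pass over those that are not, and their reading is None.
At some moment in a run one of can_large, can_small, heat_sink, relay may be knocked a few centimetres aside while the robot is not near it.
It also fails if it takes over 210 s, if anything falls off the work surface, if the arm or the gripper's body presses on something with over 40 N, if the wrist force passes 120 N, or if a joint passes its speed limit or range.

## Working session

There is one attempt and no reset: what is moved stays moved. The work goes in short steps, Python scripts to look and compute and a shell command to move; the robot and the scene stay as the last step left them, time stands still between calls to the robot, and variables do not carry over. Pictures are saved under pics/ and viewed, at most 14 in all, crops included, and the job is handed in when it is done.

```bash
ls; mkdir -p pics
python3 - <<'E'
from rig import *
import cv2
s=state();print(s)
for n in("top","side"):
    c=read_camera(n);cv2.imwrite(f"pics/{n}0.png",c["frame"][:,:,::-1]);print(n,c["intrinsics"],c["rvec"],c["tvec"])
E
```

```text
pics
{'time': 0.0, 'joints': array([-1.34668672,  0.70708076, -0.02760225,  1.48501829,  0.02200624,
        0.95086359, -0.07552208]), 'qd': array([ 1.35502638e-04, -7.08677555e-05, -6.40596283e-04, -1.90395763e-03,
       -8.03681730e-04,  1.66264107e-05,  4.43892878e-04]), 'joint_efforts': array([-7.40544488e-05, -8.83228755e+01,  1.23567335e+00, -2.36152446e+01,
        1.70862844e-02,  6.78055847e-03, -4.23469729e-06]), 'ee_pos': array([150.98747863, 554.55086503, 230.83581488]), 'tool_rot': array([ 1.32528348e-01,  9.91179072e-01, -5.31595001e-04, -4.68010127e-05]), 'force': array([-0.22574558, -0.48192718,  0.70442481]), 'ft_torque': array([0.04011614, 0.0082434 , 0.01685354]), 'grasp_force': 0.0, 'finger_gap': 85.51805445897898}
top [[439.41332291   0.         318.06304243]
 [  0.         439.41332291 195.2143478 ]
 [  0.           0.           1.        ]] [ 2.19699367 -2.12685143  0.18970143] [-33.0800524  586.33033311 939.90860508]
side [[469.61426098   0.         318.92684603]
 [  0.         469.61426098 200.6606998 ]
 [  0.           0.           1.        ]] [ 2.47570656 -0.09685252  0.05303295] [-595.67080948  129.81521234 1063.37523772]
```

View pics/top0.png

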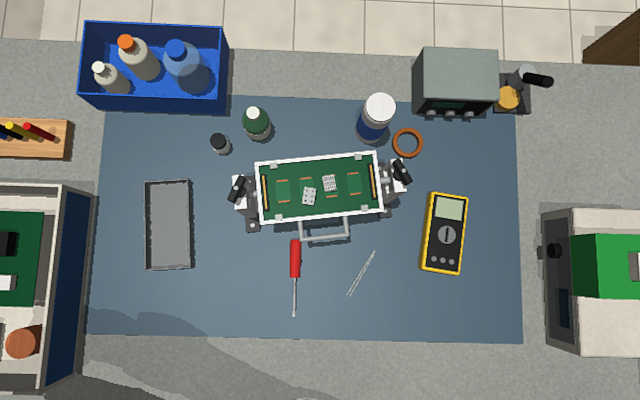

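View pics/side0.png

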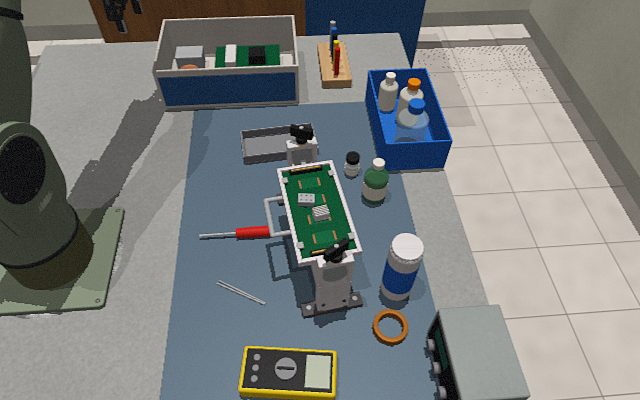

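The top view shows the tray on the left (168,225), the frame centred near (320,187) and tilted slightly, and the bar near (325,240). A can lies at (309,196) and a heat sink at (329,183). The side view agrees. I'll enlarge the board.

```bash
cat > h.py <<'E'
import numpy as np, cv2
from rig import *
def shot(n): return read_camera(n)
def ray(c,u,v):
    R=cv2.Rodrigues(np.array(c["rvec"],float))[0];t=np.array(c["tvec"],float).ravel()
    d=R.T@np.linalg.inv(c["intrinsics"])@np.array([u,v,1.]);return -R.T@t,d
def onz(c,u,v,z):
    o,d=ray(c,u,v);return (o+d*(z-o[2])/d[2]).round(1)
def proj(c,P):
    return cv2.projectPoints(np.array(P,float).reshape(-1,1,3),np.array(c["rvec"],float),np.array(c["tvec"],float),np.array(c["intrinsics"]),None)[0][:,0].round(1)
def crop(c,x,y,w,h,k,f): cv2.imwrite("pics/"+f,cv2.resize(c["frame"][y:y+h,x:x+w,::-1],None,fx=k,fy=k,interpolation=cv2.INTER_CUBIC))
def dtool(P,yaw=None):
    "tool-axis shift (m) to world TCP P"
    from scipy.spatial.transform import Rotation as R
    s=state();return (R.from_quat(s["tool_rot"]).inv().apply(np.array(P)-s["ee_pos"])/1000).round(4)
E
python3 - <<'E'
from h import *
c=shot("top");crop(c,222,140,200,110,4,"topc.png")
c=shot("side");crop(c,240,110,130,120,5,"sidec.png")
E
```

```text
(no output)
```

View pics/topc.png

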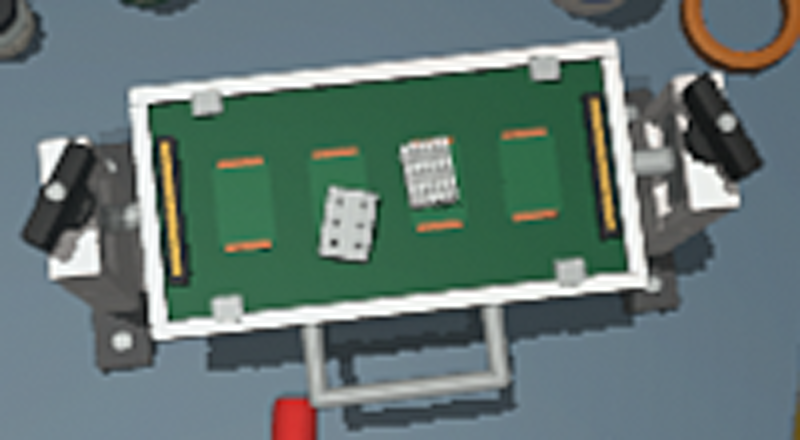

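Crop (×4, offset 222,140):
- can: corners (331,186) (379,194) (366,262) (319,254)
- heat sink: corners (400,143) (448,137) (458,203) (408,210)
- knobs: centred at about (57,190) and (727,122)
- bar: from (318,398) to (508,379)

No relay or second can is visible.

Run:
```python
from h import *
c=shot("top")
f=lambda pts,z:np.array([onz(c,222+u/4,140+v/4,z) for u,v in pts])
def rep(n,P):
    m=P.mean(0);print(n,m.round(1),"edges",[ (round(float(np.hypot(*(P[(i+1)%len(P)]-P[i])[:2])),1),round(float(np.degrees(np.arctan2(*(P[(i+1)%len(P)]-P[i])[1::-1]))),1)) for i in range(len(P))])
rep("cradle",f([(131,90),(613,42),(648,285),(155,338)],153))
rep("can",f([(331,186),(379,194),(366,262),(319,254)],161))
rep("sink",f([(400,143),(448,137),(458,203),(408,210)],166))
rep("knobL",f([(80,145),(37,250)],236)); print(f([(57,190)],236))
rep("knobR",f([(700,75),(750,178)],236)); print(f([(727,122)],236))
rep("bar",f([(318,398),(508,379)],150))
rep("tray",np.array([onz(c,*p,30) for p in((145,180),(190,180),(193,269),(145,270))]))
s=state();print(s["ee_pos"])
```

```text
cradle [588.  -12.2 153. ] edges [(243.2, -82.0), (124.1, -171.2), (244.2, 98.0), (124.3, 8.3)]
can [567.9   6.9 161. ] edges [(23.9, -97.7), (34.2, 170.9), (23.3, 82.4), (34.2, -8.1)]
sink [593.6 -31.3 166. ] edges [(23.8, -80.6), (33.2, -170.1), (24.8, 100.0), (33.4, 8.3)]
knobL [564.7 137.2 236. ] edges [(50.7, 161.1), (50.7, -18.9)]
[[567.9 138.1 236. ]]
knobR [ 607.9 -161.5  236. ] edges [(52.1, -153.8), (52.1, 26.2)]
[[ 609.9 -162.5  236. ]]
bar [489.  -27.5 150. ] edges [(93.8, -82.5), (93.8, 97.5)]
tray [512.6 315.6  30. ] edges [(100.0, -87.9), (198.3, -174.1), (103.6, 92.9), (199.5, 4.9)]
[150.97849907 554.69765786 231.06659234]
```

View pics/sidec.png

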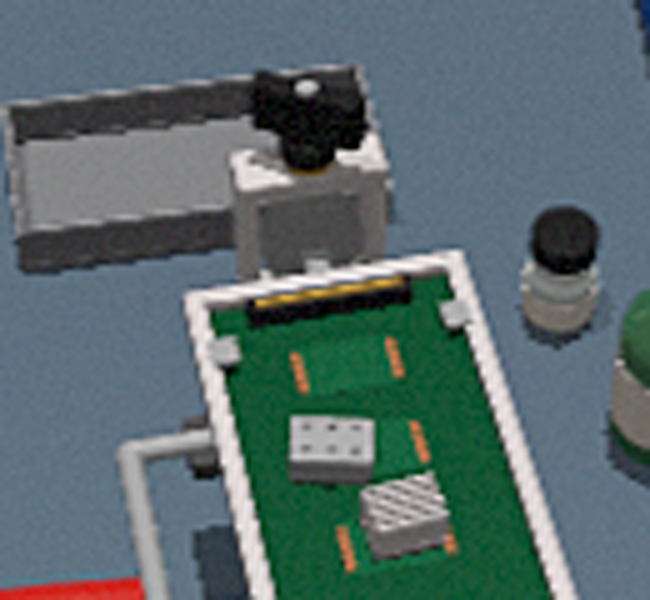

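```bash
cat >> h.py <<'E'
from scipy.spatial.transform import Rotation as Ro
def go(P,yaw):
    "print row for TCP P, tool pointing down, tool y axis at world yaw deg (nearest half turn)"
    s=state();R0=Ro.from_quat(s["tool_rot"])
    y0=np.degrees(np.arctan2(*R0.as_matrix()[[1,0],1])); d=(yaw-y0+90)%180-90;a=np.radians(y0+d)
    y=np.array([np.cos(a),np.sin(a),0]);z=np.array([0,0,-1.]);M=np.c_[np.cross(y,z),y,z]
    print("t%.1f"%s["time"],"row",(R0.inv().apply(np.array(P)-s["ee_pos"])/1000).round(4),(R0.inv()*Ro.from_matrix(M)).as_rotvec().round(4),"yaw0 %.1f"%y0)
E
python3 - <<'E'
from h import *
go([460,250,330],99); go([597,-31,330],99)
E
```

```text
t0.2 row [-0.3782 -0.2129 -0.0988] [-5.000e-04 -1.000e-04 -4.229e-01] yaw0 74.8
t0.2 row [-0.5842 -0.448  -0.0987] [-5.000e-04 -1.000e-04 -4.229e-01] yaw0 74.8
```

```bash
python3 -m jog '[[0,0,-0.05,0,0,0,0.038],[-0.06,-0.03,-0.099,0,0,0,0.038],[-0.378,-0.213,-0.099,0,0,-0.423,0.038],[-0.378,-0.213,-0.099,0,0,-0.423,0.038],[-0.378,-0.213,-0.099,0,0,-0.423,0.038],[-0.378,-0.213,-0.099,0,0,-0.423,0.038],[-0.378,-0.213,-0.099,0,0,-0.423,0.038],[-0.378,-0.213,-0.099,0,0,-0.423,0.038],[-0.378,-0.213,-0.099,0,0,-0.423,0.038],[-0.378,-0.213,-0.099,0,0,-0.423,0.038],[-0.378,-0.213,-0.099,0,0,-0.423,0.038],[-0.378,-0.213,-0.099,0,0,-0.423,0.038]]' 30
python3 - <<'E'
from h import *
go([560,-20,330],99)
E
```

```text
time: 1.25
ee_pos: [462.1, 246.6, 330.5]
tool_rot: [-0.077, 0.997, -0.001, 0.0]
force: [-0.1, 0.1, 0.7]
finger_gap: 37.8
grasp_force: 0.0
t1.2 row [-0.0558 -0.2785  0.0009] [-0.0011  0.0006 -0.0027] yaw0 98.8
```

```bash
python3 -m jog '[[-0.056,-0.279,0,0,0,0,0.038],[-0.056,-0.279,0,0,0,0,0.038],[-0.056,-0.279,0,0,0,0,0.038],[-0.056,-0.279,0,0,0,0,0.038],[-0.056,-0.279,0,0,0,0,0.038],[-0.056,-0.279,0,0,0,0,0.038],[-0.056,-0.279,0,0,0,0,0.038],[-0.056,-0.279,0,0,0,0,0.038],[-0.056,-0.279,0,0,0,0,0.038],[-0.056,-0.279,0,0,0,0,0.038]]'
python3 - <<'E'
from h import *
c=shot("wrist");crop(c,0,0,640,400,1.25,"w1.png")
print(proj(c,[[593.6,-31.3,166],[567.9,6.9,161],[588,-12,146]]),state()["ee_pos"])
E
```

```text
time: 2.08
ee_pos: [558.6, -16.3, 330.2]
tool_rot: [-0.079, 0.997, 0.0, -0.0]
force: [-0.7, 0.9, 0.2]
finger_gap: 38.2
grasp_force: 0.0
[[297.9 204.1]
 [333.3 187.2]
 [314.9 196.7]] [558.61541969 -15.77894319 330.32755829]
```

View pics/w1.png

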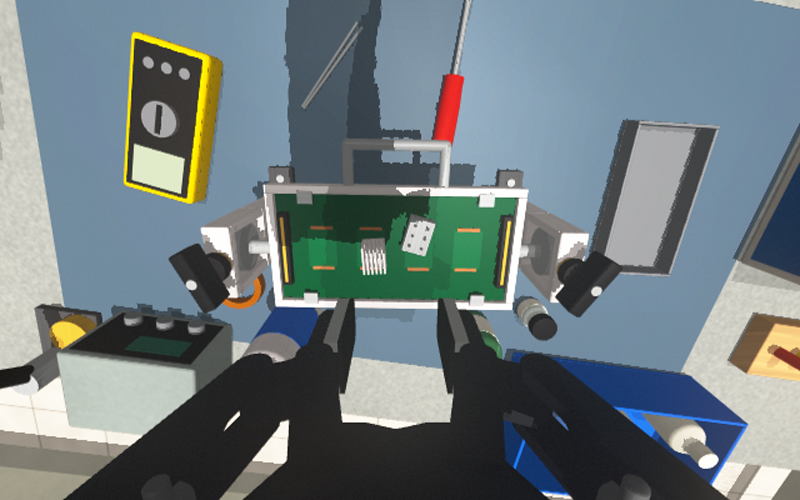

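The wrist view shows the can at (419,233) and the heat sink at (373,256), both matching the projection. Next I'll go to the sink.

Run:
```python
from h import *
go([597,-31.5,190],99.3);go([597,-31.5,149.5],99.3)
```

```text
t2.1 row [-0.0354 -0.0216  0.1403] [ 0.0004 -0.0001 -0.0038] yaw0 99.1
t2.1 row [-0.0354 -0.0217  0.1808] [ 0.0004 -0.0001 -0.0038] yaw0 99.1
```

```bash
python3 -m jog '[[-0.035,-0.022,0.03,0,0,0,0.036],[-0.035,-0.022,0.13,0,0,0,0.036],[-0.035,-0.022,0.13,0,0,0,0.036],[-0.035,-0.022,0.13,0,0,0,0.036],[-0.035,-0.022,0.15,0,0,0,0.036],[-0.035,-0.022,0.165,0,0,0,0.036],[-0.035,-0.022,0.18,0,0,0,0.036],[-0.035,-0.022,0.18,0,0,0,0.036]]' 30; python3 -c "
from rig import *
s=state();print(s['ee_pos'],s['force'])"
```

```text
time: 2.8
ee_pos: [595.7, -31.8, 148.1]
tool_rot: [-0.079, 0.997, 0.0, -0.002]
force: [-0.7, -0.2, -1.1]
finger_gap: 35.8
grasp_force: 0.0
[595.69487466 -31.76619086 148.10599996] [-0.72334266 -0.208883   -1.0679583 ]
```

```bash
python3 -m jog '[[0,0,0,0,0,0,0.0],[0,0,0,0,0,0,0.0],[0,0,0,0,0,0,0.0],[0,0,0,0,0,0,0.0],[0,0,0,0,0,0,0.0],[0,0,0,0,0,0,0.0],[0,0,0,0,0,0,0.0]]' 30
```

```text
time: 3.38
ee_pos: [597.0, -33.0, 150.9]
tool_rot: [-0.079, 0.997, -0.0, 0.0]
force: [-1.4, 0.8, 7.6]
finger_gap: 21.2
grasp_force: 35.4
```

```bash
python3 -m jog '[[0,0,-0.03,0,0,0,0.0],[0,0,-0.07,0,0,0,0.0],[0,0,-0.11,0,0,0,0.0],[0,0,-0.15,0,0,0,0.0],[0,0,-0.15,0,0,0,0.0]]' 30;  python3 - <<'E'
from h import *
go([555,316,300],97);go([555,316,13],97)
E
```

```text
time: 3.8
ee_pos: [598.5, -33.0, 307.6]
tool_rot: [-0.078, 0.997, -0.0, 0.005]
force: [-0.1, -0.4, 0.6]
finger_gap: 21.1
grasp_force: 34.5
t3.8 row [-0.0115  0.3515  0.0072] [-0.0014  0.0096  0.0347] yaw0 99.0
t3.8 row [-0.0087  0.352   0.2942] [-0.0014  0.0096  0.0347] yaw0 99.0
```

```bash
python3 -m jog '[[-0.011,0.35,0,0,0,0.03,0],[-0.011,0.35,0,0,0,0.03,0],[-0.011,0.35,0,0,0,0.03,0],[-0.011,0.35,0,0,0,0.03,0],[-0.011,0.35,0,0,0,0.03,0],[-0.011,0.35,0,0,0,0.03,0],[-0.011,0.35,0,0,0,0.03,0],[-0.011,0.35,0,0,0,0.03,0],[-0.011,0.35,0,0,0,0.03,0],[-0.011,0.35,0,0,0,0.03,0],[-0.011,0.35,0,0,0,0.03,0]]' 30;  python3 - <<'E'
from h import *
go([555,316,12],97)
E
```

```text
time: 4.72
ee_pos: [552.5, 315.0, 300.0]
tool_rot: [-0.064, 0.998, -0.0, -0.0]
force: [1.0, -1.0, 0.1]
finger_gap: 20.9
grasp_force: 34.5
t4.7 row [-0.0027  0.0007  0.288 ] [-0.0004 -0.0003  0.0065] yaw0 97.4
```

```bash
python3 -m jog '[[0,0,0.26,0,0,0,0],[0,0,0.26,0,0,0,0],[0,0,0.26,0,0,0,0],[0,0,0.26,0,0,0,0],[0,0,0.26,0,0,0,0],[0,0,0.26,0,0,0,0],[0,0,0.27,0,0,0,0],[0,0,0.28,0,0,0,0],[0,0,0.288,0,0,0,0],[0,0,0.288,0,0,0,0]]' 30; python3 -m jog '[[0,0,0,0,0,0,0.04],[0,0,0,0,0,0,0.04],[0,0,0,0,0,0,0.04],[0,0,0,0,0,0,0.04],[0,0,-0.03,0,0,0,0.04],[0,0,-0.07,0,0,0,0.04],[0,0,-0.11,0,0,0,0.04],[0,0,-0.15,0,0,0,0.04],[0,0,-0.19,0,0,0,0.04],[0,0,-0.23,0,0,0,0.04],[0,0,-0.27,0,0,0,0.04],[0,0,-0.29,0,0,0,0.04]]' 30
python3 - <<'E'
from h import *
go([568,7,300],82.3)
c=shot("top")
crop(c,130,130,300,130,2.6,"top2.png")
E
```

```text
time: 5.55
ee_pos: [553.2, 313.7, 12.2]
tool_rot: [-0.063, 0.998, -0.0, -0.0]
force: [-0.5, -0.3, -0.2]
finger_gap: 21.1
grasp_force: 34.5
time: 6.55
ee_pos: [553.3, 314.6, 307.8]
tool_rot: [-0.064, 0.998, 0.001, 0.003]
force: [0.4, -0.3, -0.9]
finger_gap: 39.9
grasp_force: 0.0
t6.5 row [ 0.0245 -0.307   0.007 ] [0.0031 0.0049 0.2615] yaw0 97.3
```

View pics/top2.png

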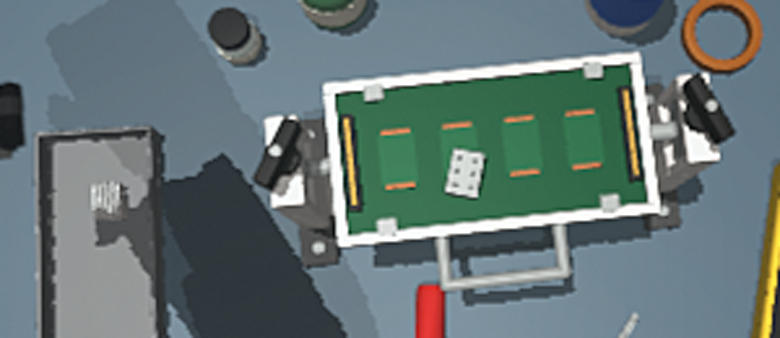

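The sink is in the tray at (105,197), and the can is unmoved at (465,173).

```bash
python3 -m jog '[[0.0245,-0.307,0,0,0,0.262,0.04],[0.0245,-0.307,0,0,0,0.262,0.04],[0.0245,-0.307,0,0,0,0.262,0.04],[0.0245,-0.307,0,0,0,0.262,0.04],[0.0245,-0.307,0,0,0,0.262,0.04],[0.0245,-0.307,0,0,0,0.262,0.04],[0.0245,-0.307,0,0,0,0.262,0.04],[0.0245,-0.307,0,0,0,0.262,0.04],[0.0245,-0.307,0,0,0,0.262,0.04],[0.0245,-0.307,0,0,0,0.262,0.04]]'
python3 - <<'E'
from h import *
go([568,7,149.8],82.3)
c=shot("wrist");print(proj(c,[567.9,6.9,161]))
g=c["frame"].astype(int)
m=(g.min(2)>120)&(g.max(2)-g.min(2)<30)
print([(int(s[0]),int(s[1]),int(s[4]),k.round(1).tolist()) for s,k in zip(*cv2.connectedComponentsWithStats(m.astype('uint8'))[2:]) if 150<s[4]<3000 and abs(k[0]-320)<150])
E
```

```text
time: 7.43
ee_pos: [567.5, 6.0, 302.6]
tool_rot: [0.068, 0.998, 0.0, 0.0]
force: [-0.0, 0.7, -0.5]
finger_gap: 40.0
grasp_force: 0.0
t7.4 row [-0.0003  0.001   0.1528] [ 0.0001  0.0004 -0.002 ] yaw0 82.2
[[315.5 183.7]]
[(312, 0, 176, [316.0, 19.3]), (205, 25, 249, [217.2, 67.7]), (436, 183, 460, [447.3, 211.4]), (386, 235, 359, [403.0, 243.0]), (205, 336, 592, [219.9, 360.5]), (404, 336, 934, [418.8, 363.4]), (175, 373, 391, [190.5, 389.4])]
```

Above the can, so I descend and grip.

```bash
python3 -m jog '[[0,0.001,0.04,0,0,0,0.04],[0,0.001,0.08,0,0,0,0.04],[0,0.001,0.115,0,0,0,0.04],[0,0.001,0.13,0,0,0,0.04],[0,0.001,0.145,0,0,0,0.04],[0,0.001,0.152,0,0,0,0.04],[0,0.001,0.152,0,0,0,0.04],[0,0.001,0.152,0,0,0,0]]' 30; python3 -m jog '[[0,0,0,0,0,0,0.0],[0,0,0,0,0,0,0.0],[0,0,0,0,0,0,0.0],[0,0,0,0,0,0,0.0],[0,0,0,0,0,0,0.0],[0,0,0,0,0,0,0.0],[0,0,0,0,0,0,0.0]]' 30
```

```text
time: 8.15
ee_pos: [567.8, 8.4, 150.9]
tool_rot: [0.067, 0.998, 0.0, 0.0]
force: [0.6, -0.3, 0.4]
finger_gap: 29.4
grasp_force: 0.0
time: 8.73
ee_pos: [568.1, 7.9, 151.3]
tool_rot: [0.067, 0.998, 0.0, 0.001]
force: [-2.0, 1.1, 8.5]
finger_gap: 23.1
grasp_force: 31.7
```

```bash
python3 -m jog '[[0,0,-0.03,0,0,0,0.0],[0,0,-0.07,0,0,0,0.0],[0,0,-0.11,0,0,0,0.0],[0,0,-0.15,0,0,0,0.0],[0,0,-0.15,0,0,0,0.0]]' 30;  python3 - <<'E'
from h import *
go([475,312,300],97)
E
```

```text
time: 9.15
ee_pos: [569.4, 7.7, 307.7]
tool_rot: [0.068, 0.998, 0.001, 0.005]
force: [0.3, -0.1, 0.2]
finger_gap: 23.0
grasp_force: 30.8
t9.2 row [0.1346 0.2888 0.0069] [ 0.0006  0.01   -0.2574] yaw0 82.3
```

```bash
python3 -m jog '[[0.1346,0.2888,0,0,0,-0.257,0],[0.1346,0.2888,0,0,0,-0.257,0],[0.1346,0.2888,0,0,0,-0.257,0],[0.1346,0.2888,0,0,0,-0.257,0],[0.1346,0.2888,0,0,0,-0.257,0],[0.1346,0.2888,0,0,0,-0.257,0],[0.1346,0.2888,0,0,0,-0.257,0],[0.1346,0.2888,0,0,0,-0.257,0],[0.1346,0.2888,0,0,0,-0.257,0],[0.1346,0.2888,0,0,0,-0.257,0],[0.1346,0.2888,0,0,0,-0.257,0]]' 30;  python3 - <<'E'
from h import *
go([475,312,12],97)
E
```

```text
time: 10.07
ee_pos: [473.4, 311.3, 300.5]
tool_rot: [-0.061, 0.998, -0.0, 0.0]
force: [0.2, -0.2, -1.1]
finger_gap: 23.0
grasp_force: 30.8
t10.1 row [-0.0016  0.0007  0.2885] [-0.0006  0.0004 -0.0006] yaw0 97.0
```

```bash
python3 -m jog '[[0,0,0.26,0,0,0,0],[0,0,0.26,0,0,0,0],[0,0,0.26,0,0,0,0],[0,0,0.26,0,0,0,0],[0,0,0.26,0,0,0,0],[0,0,0.26,0,0,0,0],[0,0,0.27,0,0,0,0],[0,0,0.28,0,0,0,0],[0,0,0.288,0,0,0,0],[0,0,0.288,0,0,0,0]]' 30; python3 -m jog '[[0,0,0,0,0,0,0.04],[0,0,0,0,0,0,0.04],[0,0,0,0,0,0,0.04],[0,0,0,0,0,0,0.04],[0,0,-0.03,0,0,0,0.04],[0,0,-0.07,0,0,0,0.04],[0,0,-0.11,0,0,0,0.04],[0,0,-0.15,0,0,0,0.04],[0,0,-0.19,0,0,0,0.04],[0,0,-0.23,0,0,0,0.04],[0,0,-0.27,0,0,0,0.04],[0,0,-0.29,0,0,0,0.04]]' 30
python3 - <<'E'
from h import *
go([567,138,290],71);print(state()["joints"].round(2))
c=shot("top")
crop(c,130,130,300,130,2.6,"top3.png")
E
```

```text
time: 10.9
ee_pos: [473.5, 311.4, 12.1]
tool_rot: [-0.061, 0.998, -0.0, -0.0]
force: [0.1, 0.7, -0.9]
finger_gap: 22.6
grasp_force: 30.8
time: 11.9
ee_pos: [473.5, 312.2, 307.5]
tool_rot: [-0.061, 0.998, 0.001, 0.002]
force: [0.5, -0.4, 0.3]
finger_gap: 40.4
grasp_force: 0.0
t11.9 row [-0.0715 -0.1844  0.0173] [0.0036 0.0041 0.4537] yaw0 97.0
[-0.57  0.62 -0.13  1.38  0.08  1.14  0.98]
```

View pics/top3.png

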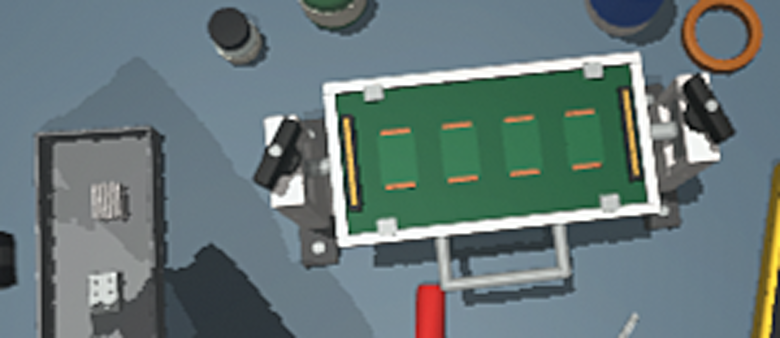

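Both parts are in the tray, the sink at (105,200) and the can at (103,290), and the board is clear. Next is the left knob, found at (567,138) with its bar at 161°.

```bash
python3 -m jog '[[-0.0715,-0.1844,0.015,0,0,0.454,0.04],[-0.0715,-0.1844,0.015,0,0,0.454,0.04],[-0.0715,-0.1844,0.015,0,0,0.454,0.04],[-0.0715,-0.1844,0.015,0,0,0.454,0.04],[-0.0715,-0.1844,0.015,0,0,0.454,0.04],[-0.0715,-0.1844,0.015,0,0,0.454,0.04],[-0.0715,-0.1844,0.015,0,0,0.454,0.04],[-0.0715,-0.1844,0.015,0,0,0.454,0.04]]' 30
python3 - <<'E'
from h import *
go([567,138,207],71)
E
```

```text
time: 12.62
ee_pos: [566.2, 138.2, 287.5]
tool_rot: [0.165, 0.986, 0.0, -0.0]
force: [-1.2, 0.4, -0.8]
finger_gap: 39.9
grasp_force: 0.0
t12.6 row [-0.0008 -0.      0.0805] [ 0.0005 -0.0002  0.0004] yaw0 71.0
```

```bash
python3 -m jog '[[-0.001,0,0.03,0,0,0,0.04],[-0.001,0,0.06,0,0,0,0.04],[-0.001,0,0.08,0,0,0,0.04],[-0.001,0,0.08,0,0,0,0.04],[-0.001,0,0.08,0,0,0,0],[-0.001,0,0.08,0,0,0,0],[-0.001,0,0.08,0,0,0,0],[-0.001,0,0.08,0,0,0,0],[-0.001,0,0.08,0,0,0,0],[-0.001,0,0.08,0,0,0,0]]' 60
python3 -c "
from rig import *
s=state();print(s['ee_pos'],s['force'],s['ft_torque'])"
```

```text
time: 13.45
ee_pos: [567.4, 138.0, 208.5]
tool_rot: [0.165, 0.986, 0.001, 0.0]
force: [-6.5, 2.0, 6.2]
finger_gap: 20.7
grasp_force: 59.9
[567.42099064 137.95684186 208.54968814] [-6.48607274  2.01537747  6.17410315] [0.35548856 1.29884181 0.03163108]
```

```bash
python3 -m jog '[[0,0,0,0,0,0,0.05],[0,0,0,0,0,0,0.05],[0,0,0,0,0,0,0.05],[0,0,-0.04,0,0,0,0.05],[0,0,-0.08,0,0,0,0.05],[0,0,-0.08,0,0,0,0.05]]' 60
python3 - <<'E'
from h import *
c=shot("wrist");p=proj(c,[[567,138,236],[567,138,194]]);print(p,c["tvec"],c["rvec"])
a=np.radians(161);u=np.array([np.cos(a),np.sin(a),0])*25;print(proj(c,np.array([567,138,236])+[u,-u]))
x,y=[int(v) for v in p[0]];x=max(x-80,0);y=max(y-70,0);print(x,y);crop(c,x,y,160,120,5,"kn.png")
E
```

```text
time: 13.95
ee_pos: [569.4, 137.7, 294.2]
tool_rot: [0.165, 0.986, 0.002, 0.004]
force: [0.2, 0.8, 0.3]
finger_gap: 50.0
grasp_force: 0.0
[[312.7 209.4]
 [313.1 192.7]] [-319.17619423 -530.45630051  278.15654452] [-2.33133602 -1.66150822 -0.28206765]
[[312.6 178.4]
 [312.8 238.2]]
232 139
```

View pics/kn.png

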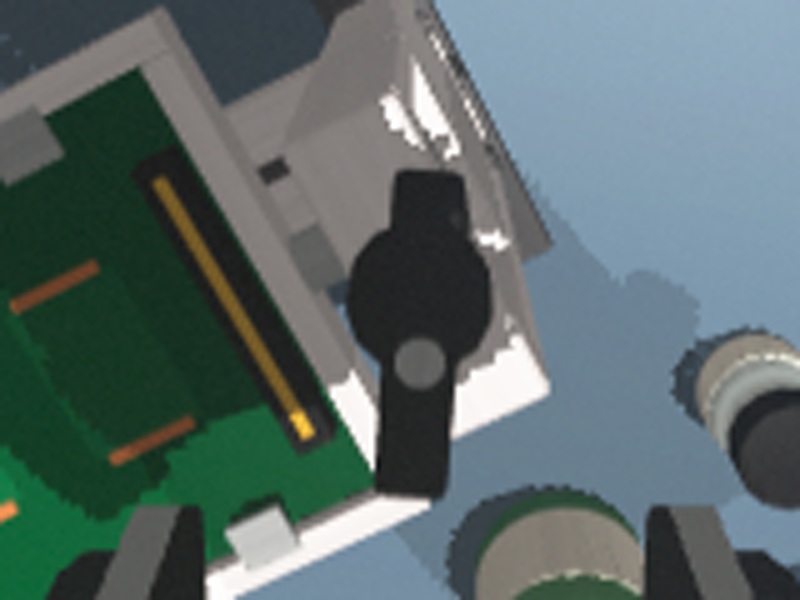

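The close-up shows the bar running from (432,170) to (410,495), its centre dot at (419,362), and a round hub below the bar. My fingertips closed on that hub. I'll grip higher, with TCP z at about 215 and yaw at about 68.

Run:
```python
from h import *
go([568,139,215],68)
```

```text
t14.0 row [0.0016 0.0009 0.0759] [0.0036 0.0053 0.0519] yaw0 71.0
```

```bash
python3 -m jog '[[0.001,0.001,0.03,0,0,0.052,0.04],[0.001,0.001,0.06,0,0,0.052,0.04],[0.001,0.001,0.072,0,0,0.052,0.04],[0.001,0.001,0.072,0,0,0.052,0.04],[0.001,0.001,0.072,0,0,0.052,0],[0.001,0.001,0.072,0,0,0.052,0],[0.001,0.001,0.072,0,0,0.052,0],[0.001,0.001,0.072,0,0,0.052,0],[0.001,0.001,0.072,0,0,0.052,0],[0.001,0.001,0.072,0,0,0.052,0]]' 60
python3 -c "
from h import *
s=state();print(s['ee_pos'],s['force'],s['ft_torque']);go([0,0,0],68)"
```

```text
time: 14.83
ee_pos: [567.2, 138.2, 216.6]
tool_rot: [0.191, 0.982, 0.0, 0.001]
force: [-3.7, -2.5, 8.0]
finger_gap: 10.5
grasp_force: 59.5
[567.17960626 138.19836893 216.59841708] [-3.71444366 -2.54559167  7.97605495] [-0.67142583  0.62936152 -0.05390195]
t14.8 row [ 0.4743 -0.3408  0.2158] [ 0.0003  0.0015 -0.0003] yaw0 68.0
```

```bash
python3 -m jog '[[0,0,0,0,0,-0.04,0],[0,0,0,0,0,-0.08,0],[0,0,0,0,0,-0.08,0]]' 60; python3 -c "
from h import *
s=state();print(s['ft_torque'],s['force']);go([0,0,0],68)"
```

```text
time: 15.08
ee_pos: [567.2, 138.1, 216.6]
tool_rot: [0.15, 0.989, 0.0, 0.001]
force: [-3.5, -3.2, 7.9]
finger_gap: 10.6
grasp_force: 59.5
[-0.68847285  0.67350374 -0.09844046] [-3.52375623 -3.24636065  7.89532811]
t15.1 row [ 0.5008 -0.3006  0.2158] [0.0003 0.0014 0.0821] yaw0 72.7
```

```bash
python3 -m jog '[[0,0,0,0,0,-0.1,0],[0,0,0,0,0,-0.2,0],[0,0,0,0,0,-0.2,0]]' 60; python3 -c "
from h import *
s=state();print(s['ft_torque'],s['force'],s['joint_efforts'][6]);go([0,0,0],68)"
```

```text
time: 15.33
ee_pos: [567.2, 138.1, 216.8]
tool_rot: [0.051, 0.999, 0.0, 0.001]
force: [-5.2, -1.4, 10.5]
finger_gap: 11.0
grasp_force: 153.0
[-0.06258016  1.13522051 -3.94681454] [-5.21632712 -1.41146888 10.537073  ] 6.829357892274857
t15.3 row [ 0.5504 -0.1954  0.216 ] [0.0012 0.001  0.2819] yaw0 84.1
```

```bash
python3 -m jog '[[0,0,0,0,0,0.1,0],[0,0,0,0,0,0.2,0],[0,0,0,0,0,0.3,0],[0,0,0,0,0,0.4,0],[0,0,0,0,0,0.5,0],[0,0,0,0,0,0.5,0]]' 60; python3 -c "
from h import *
s=state();print(s['ft_torque'],s['force'],s['joint_efforts'][6]);go([0,0,0],68)"
```

```text
time: 15.83
ee_pos: [567.3, 138.4, 216.6]
tool_rot: [0.301, 0.954, 0.0, 0.001]
force: [-3.2, -2.1, 6.8]
finger_gap: 10.6
grasp_force: 59.5
[-0.66215289  0.4785901  -0.21704377] [-3.2143635  -2.1480636   6.79637693] -2.551736980676651
t15.8 row [ 0.3857 -0.4389  0.2156] [ 0.0006  0.0018 -0.2269] yaw0 55.0
```

```bash
python3 -m jog '[[0,0,0,0,0,0.1,0],[0,0,0,0,0,0.2,0],[0,0,0,0,0,0.3,0],[0,0,0,0,0,0.4,0],[0,0,0,0,0,0.5,0],[0,0,0,0,0,0.6,0],[0,0,0,0,0,0.7,0],[0,0,0,0,0,0.8,0],[0,0,0,0,0,0.85,0],[0,0,0,0,0,0.85,0]]' 60; python3 -c "
from h import *
s=state();print(s['ft_torque'],s['force'],s['joints'].round(2));go([0,0,0],68)"
```

```text
time: 16.67
ee_pos: [567.8, 138.6, 216.6]
tool_rot: [0.666, 0.746, 0.001, 0.001]
force: [2.6, -2.2, 6.9]
finger_gap: 10.6
grasp_force: 59.7
[-0.36042016 -0.61150707 -0.19538493] [ 2.63978143 -2.22201105  6.93885004] [-0.45  0.76  0.32  1.48 -0.27  0.94  0.06]
t16.7 row [-0.0729 -0.5806  0.2148] [ 0.0027  0.0018 -1.0725] yaw0 6.6
```

Left knob loosened: clockwise loosens, so it has a left-hand screw. The right knob therefore has a right-hand screw.

```bash
python3 -m jog '[[0,0,0,0,0,0,0.04],[0,0,0,0,0,0,0.04],[0,0,0,0,0,0,0.04],[0,0,-0.04,0,0,0,0.04],[0,0,-0.08,0,0,0,0.04],[0,0,-0.08,0,0,0,0.04]]' 60
python3 - <<'E'
from h import *
go([609,-162,300],115)
E
```

```text
time: 17.17
ee_pos: [568.6, 138.5, 301.9]
tool_rot: [0.664, 0.747, 0.003, 0.002]
force: [-0.1, -0.3, 0.5]
finger_gap: 39.8
grasp_force: 0.0
t17.2 row [-0.3032  0.0049  0.0016] [ 0.0067 -0.006   1.252 ] yaw0 6.7
```

```bash
python3 -m jog '[[-0.303,0.005,0,0,0,1.252,0.04],[-0.303,0.005,0,0,0,1.252,0.04],[-0.303,0.005,0,0,0,1.252,0.04],[-0.303,0.005,0,0,0,1.252,0.04],[-0.303,0.005,0,0,0,1.252,0.04],[-0.303,0.005,0,0,0,1.252,0.04],[-0.303,0.005,0,0,0,1.252,0.04],[-0.303,0.005,0,0,0,1.252,0.04],[-0.303,0.005,0,0,0,1.252,0.04],[-0.303,0.005,0,0,0,1.252,0.04],[-0.303,0.005,0,0,0,1.252,0.04],[-0.303,0.005,0,0,0,1.252,0.04]]'
python3 - <<'E'
from h import *
go([609,-162,215],115);print(state()["joints"].round(2))
c=shot("wrist");p=proj(c,[[609,-162,236]])[0]
a=np.radians(25);u=np.array([np.cos(a),np.sin(a),0])*25;print(p,proj(c,np.array([609,-162,236])+[u,-u]))
x,y=[int(v) for v in p];x=max(x-80,0);y=max(y-70,0);print(x,y);crop(c,x,y,160,120,5,"kn2.png")
E
```

```text
time: 18.17
ee_pos: [607.2, -161.5, 295.2]
tool_rot: [0.976, 0.218, -0.0, 0.0]
force: [0.4, 0.2, -0.0]
finger_gap: 39.8
grasp_force: 0.0
t18.2 row [0.0014 0.0012 0.0802] [-0.      0.0003  0.0038] yaw0 -64.8
[-0.04  0.82  0.65  1.16 -0.47  1.31 -0.56]
[319.3 213.7] [[319.6 183.1]
 [319.1 242.2]]
239 143
```

View pics/kn2.png

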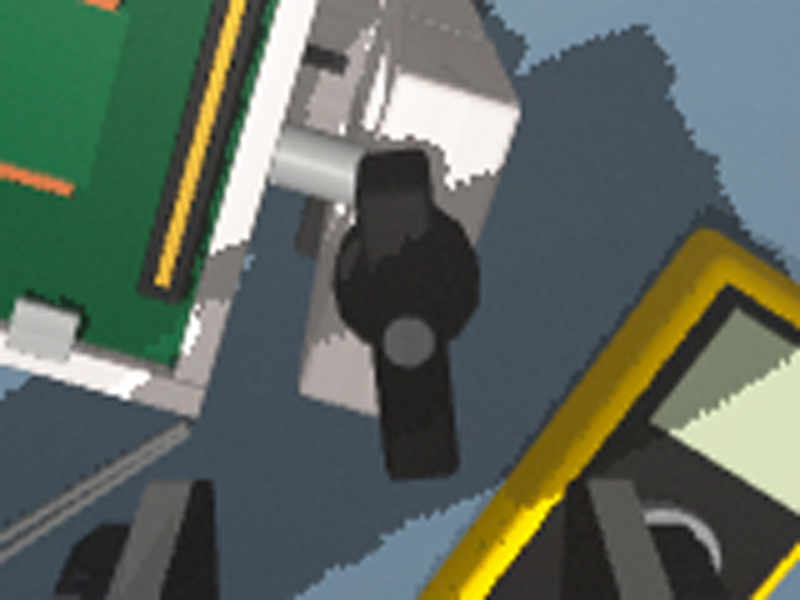

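The right knob's bar runs from (395,155) to (424,475), so its closing yaw is about 120°, and its dot at (409,342) is within 2 mm of the estimate.

```bash
python3 -m jog '[[0.001,0.002,0.03,0,0,-0.085,0.04],[0.001,0.002,0.06,0,0,-0.085,0.04],[0.001,0.002,0.079,0,0,-0.085,0.04],[0.001,0.002,0.079,0,0,-0.085,0.04],[0.001,0.002,0.079,0,0,-0.085,0],[0.001,0.002,0.079,0,0,-0.085,0],[0.001,0.002,0.079,0,0,-0.085,0],[0.001,0.002,0.079,0,0,-0.085,0],[0.001,0.002,0.079,0,0,-0.085,0],[0.001,0.002,0.079,0,0,-0.085,0]]' 60
python3 -c "
from h import *
s=state();print(s['force'],s['ft_torque']);go([0,0,0],68)"
```

```text
time: 19.05
ee_pos: [609.6, -163.7, 218.2]
tool_rot: [0.966, 0.258, 0.001, 0.001]
force: [-0.2, -1.0, 8.9]
finger_gap: 10.6
grasp_force: 62.2
[-0.24509998 -1.04299066  8.92234917] [-0.27238754 -0.11364932  0.08637745]
t19.1 row [-0.4474 -0.4462  0.2162] [ 0.0015 -0.0029  0.9055] yaw0 -60.1
```

```bash
python3 -m jog '[[0,0,0,0,0,-0.08,0],[0,0,0,0,0,-0.16,0],[0,0,0,0,0,-0.24,0],[0,0,0,0,0,-0.24,0]]' 60; python3 -c "
from h import *
s=state();print(s['ft_torque'],s['force']);go([0,0,0],68)"
```

```text
time: 19.38
ee_pos: [609.7, -163.8, 218.2]
tool_rot: [0.927, 0.374, 0.001, 0.001]
force: [1.6, -2.1, 7.0]
finger_gap: 10.4
grasp_force: 62.0
[-0.51837567 -0.3366573   0.19142911] [ 1.55853584 -2.13579927  6.97580649]
t19.4 row [-0.3257 -0.5417  0.216 ] [ 0.0021 -0.0031  1.1507] yaw0 -46.1
```

Free, as expected. I'll continue to about 1.2 rad.

```bash
python3 -m jog '[[0,0,0,0,0,-0.1,0],[0,0,0,0,0,-0.2,0],[0,0,0,0,0,-0.3,0],[0,0,0,0,0,-0.4,0],[0,0,0,0,0,-0.5,0],[0,0,0,0,0,-0.6,0],[0,0,0,0,0,-0.7,0],[0,0,0,0,0,-0.8,0],[0,0,0,0,0,-0.95,0],[0,0,0,0,0,-0.95,0]]' 60; python3 -m jog '[[0,0,0,0,0,0,0.04],[0,0,0,0,0,0,0.04],[0,0,0,0,0,0,0.04],[0,0,-0.04,0,0,0,0.04],[0,0,-0.08,0,0,0,0.04],[0,0,-0.08,0,0,0,0.04]]' 60
python3 -c "
from h import *
s=state();print(s['joints'].round(2));go([489,-26,300],188);go([489,-26,300],98)"
```

```text
time: 20.22
ee_pos: [610.3, -164.1, 218.2]
tool_rot: [0.653, 0.757, 0.001, 0.003]
force: [7.3, -3.8, 2.6]
finger_gap: 10.6
grasp_force: 61.5
time: 20.72
ee_pos: [610.4, -163.9, 303.4]
tool_rot: [0.656, 0.755, 0.002, 0.004]
force: [0.5, -0.5, 0.8]
finger_gap: 40.1
grasp_force: 0.0
[ 0.09  0.76  0.28  1.13 -0.2   1.27  0.5 ]
t20.7 row [ 0.1534 -0.101   0.002 ] [ 0.0079  0.004  -0.0001] yaw0 8.0
t20.7 row [ 0.1534 -0.101   0.002 ] [ 0.0094 -0.0031  1.5707] yaw0 8.0
```

```bash
python3 -m jog '[[0.153,-0.101,0,0,0,0,0.028],[0.153,-0.101,0,0,0,0,0.028],[0.153,-0.101,0,0,0,0,0.028],[0.153,-0.101,0,0,0,0,0.028],[0.153,-0.101,0,0,0,0,0.028],[0.153,-0.101,0,0,0,0,0.028],[0.153,-0.101,0.04,0,0,0,0.028],[0.153,-0.101,0.08,0,0,0,0.028],[0.153,-0.101,0.08,0,0,0,0.028]]' 30
python3 - <<'E'
from h import *
t=shot("top");print("duster",onz(t,379,103,170),"solv",onz(t,257,117,125))
c=shot("wrist");ctr=np.array([489,-26.1,145]);d=np.array([-.139,.99,0])*45
print(proj(c,[ctr,ctr+d,ctr-d]),state()["ee_pos"]);go([489,-26,135],8)
crop(c,140,60,320,240,2.5,"bar.png")
E
```

```text
time: 21.47
ee_pos: [485.7, -25.8, 211.7]
tool_rot: [0.656, 0.755, -0.002, -0.002]
force: [-0.8, -0.0, -0.9]
finger_gap: 27.9
grasp_force: 0.0
duster [ 760.3 -127.1  170. ] solv [735.6 120.9 125. ]
[[317.7 210.5]
 [317.8 156.3]
 [317.6 258.3]] [487.66872746 -26.22304284 216.89414304]
t21.6 row [0.     0.0015 0.0819] [-0.0016  0.0002 -0.0006] yaw0 8.0
```

View pics/bar.png

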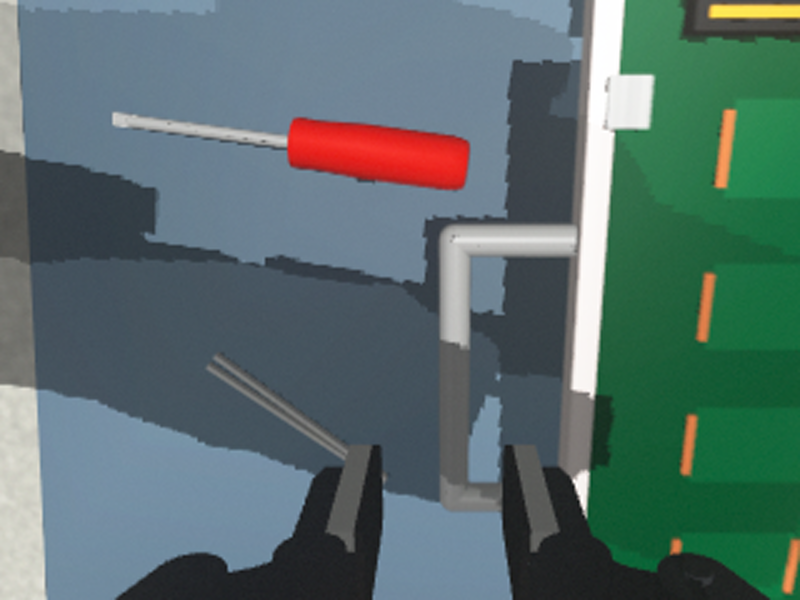

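The bar's centre line is at crop x=454, about 3.5 mm beyond the estimate, and its ends match. I'll grip it there.

```bash
python3 -m jog '[[0,0.004,0.03,0,0,0,0.028],[0,0.004,0.06,0,0,0,0.028],[0,0.004,0.083,0,0,0,0.028],[0,0.004,0.083,0,0,0,0.028],[0,0.004,0.083,0,0,0,0],[0,0.004,0.083,0,0,0,0],[0,0.004,0.083,0,0,0,0],[0,0.004,0.083,0,0,0,0],[0,0.004,0.083,0,0,0,0],[0,0.004,0.083,0,0,0,0]]' 20
python3 - <<'E'
from h import *
s=state();print(s["ee_pos"],s["force"],s["ft_torque"])
R0=Ro.from_quat(s["tool_rot"]);p0=s["ee_pos"]
for d in range(10,181,10):
    f=np.radians(d);h=100*(1-np.cos(f));w=np.array([h*.99,h*.139,100*np.sin(f)])
    print(d,(R0.inv().apply(w)/1000).round(4))
E
```

```text
time: 22.4
ee_pos: [490.2, -25.7, 135.3]
tool_rot: [0.656, 0.755, -0.001, -0.001]
force: [-13.6, -4.7, -1.3]
finger_gap: 8.4
grasp_force: 23.1
[490.17450461 -25.72848069 135.3265262 ] [-13.5936442   -4.65494238  -1.26694842] [-0.8693135   2.93899996  0.05444308]
10 [ 0.      0.0015 -0.0174]
20 [ 0.      0.0059 -0.0342]
30 [ 0.      0.0133 -0.05  ]
40 [ 0.      0.0232 -0.0643]
50 [ 0.      0.0355 -0.0767]
60 [ 0.      0.0498 -0.0867]
70 [ 0.      0.0655 -0.0941]
80 [ 0.      0.0824 -0.0987]
90 [ 0.      0.0997 -0.1003]
100 [ 0.      0.1171 -0.0988]
110 [ 0.      0.1339 -0.0943]
120 [ 0.      0.1497 -0.087 ]
130 [ 0.     0.164 -0.077]
140 [ 0.      0.1764 -0.0647]
150 [ 0.      0.1864 -0.0505]
160 [ 0.      0.1938 -0.0347]
170 [ 0.      0.1984 -0.0179]
180 [ 0.      0.1999 -0.0005]
```

```bash
python3 -m jog '[[0,-0.001,-0.0087,0,0,0,0],[0,0,-0.0174,0,0,0,0],[0,0.002,-0.0259,0,0,0,0],[0,0.005,-0.0342,0,0,0,0],[0,0.0084,-0.0423,0,0,0,0],[0,0.0124,-0.05,0,0,0,0],[0,0.0171,-0.0574,0,0,0,0],[0,0.0224,-0.0643,0,0,0,0],[0,0.0283,-0.0707,0,0,0,0],[0,0.0347,-0.0766,0,0,0,0],[0,0.0416,-0.0819,0,0,0,0],[0,0.049,-0.0866,0,0,0,0]]' 20
python3 -c "
from h import *
s=state();print(s['ft_torque'],s['force'])"
```

```text
time: 23.4
ee_pos: [538.6, -19.0, 223.8]
tool_rot: [0.656, 0.755, -0.001, -0.0]
force: [-14.9, -0.8, 15.6]
finger_gap: 8.8
grasp_force: 23.4
[-0.25979791  3.05224627  0.02530097] [-14.89112928  -0.78102665  15.61295472]
```

```bash
python3 -m jog '[[0,0.0069,-0.005,0,0,0,0],[0,0.0148,-0.0084,0,0,0,0],[0,0.0231,-0.011,0,0,0,0],[0,0.0316,-0.0129,0,0,0,0],[0,0.0403,-0.014,0,0,0,0],[0,0.049,-0.0144,0,0,0,0],[0,0.0577,-0.014,0,0,0,0],[0,0.0664,-0.0129,0,0,0,0],[0,0.0749,-0.011,0,0,0,0],[0,0.0832,-0.0084,0,0,0,0],[0,0.0913,-0.005,0,0,0,0],[0,0.099,-0.001,0,0,0,0]]' 20
python3 -c "
from h import *
s=state();print(s['ft_torque'],s['force'],s['joints'].round(2))"
```

```text
time: 24.4
ee_pos: [638.6, -4.8, 224.4]
tool_rot: [0.656, 0.755, 0.0, 0.001]
force: [-5.1, -0.5, -2.1]
finger_gap: 8.4
grasp_force: 21.9
[-0.20597859  1.24296746 -0.04029751] [-5.06969001 -0.4637185  -2.09057806] [-0.16  0.84  0.28  1.24 -0.24  1.09  0.28]
```

```bash
python3 -m jog '[[0,0.0074,0.0047,0,0,0,0],[0,0.0143,0.01,0,0,0,0],[0,0.0207,0.0159,0,0,0,0],[0,0.0266,0.0223,0,0,0,0],[0,0.0319,0.0292,0,0,0,0],[0,0.0366,0.0366,0,0,0,0],[0,0.0406,0.0443,0,0,0,0],[0,0.044,0.0524,0,0,0,0],[0,0.0466,0.0607,0,0,0,0],[0,0.0485,0.0692,0,0,0,0],[0,0.0496,0.0779,0,0,0,0],[0,0.05,0.0866,0,0,0,0]]' 20
python3 -m jog '[[0,0,0,0,0,0,0],[0,0,0,0,0,0,0],[0,0,0,0,0,0,0]]'
python3 - <<'E'
from h import *
s=state();print(s['ft_torque'],s['force'])
c=shot("side");crop(c,240,100,160,120,5,"side4.png")
# predicted far bar middle, and rail corners at level
a=np.radians(8);X=np.array([np.cos(a),np.sin(a),0]);Y=np.array([-np.sin(a),np.cos(a),0]);C=np.array([588,-12.2,145])
P=[C+100*X+45*Y,C+100*X-45*Y]+[C+i*63*X+j*123*Y+[0,0,8] for i in(-1,1) for j in(-1,1)]
print(((proj(c,P)-[240,100])*5).round())
E
```

```text
time: 25.4
ee_pos: [688.0, 2.2, 133.5]
tool_rot: [0.656, 0.755, 0.0, 0.0]
force: [5.1, -3.3, 2.8]
finger_gap: 8.9
grasp_force: 24.5
time: 25.65
ee_pos: [687.9, 2.3, 133.6]
tool_rot: [0.656, 0.755, 0.0, 0.0]
force: [7.6, -2.9, -1.2]
finger_gap: 8.5
grasp_force: 24.1
[-0.60763075 -1.46026413 -0.04049097] [ 7.57158764 -2.93518218 -1.16347714]
[[581. 424.]
 [639. 588.]
 [287. 812.]
 [179. 339.]
 [607. 752.]
 [457. 296.]]
```

View pics/side4.png

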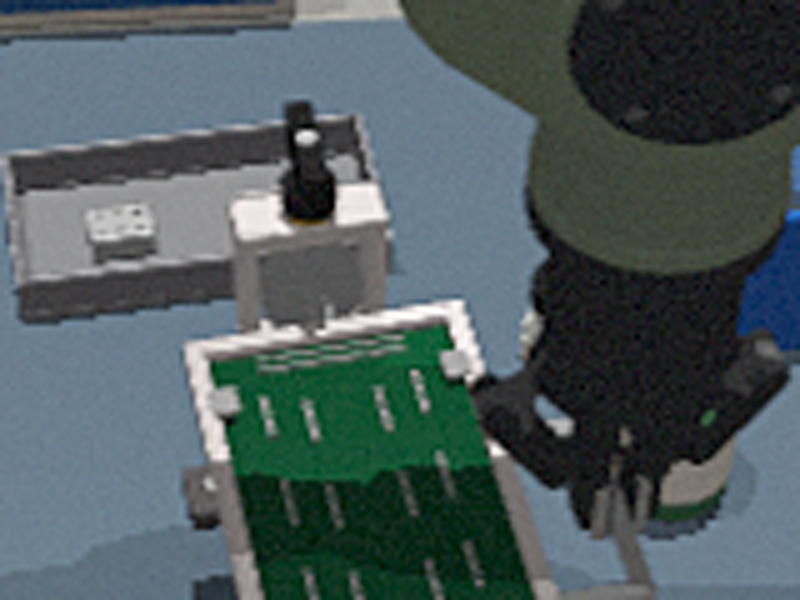

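The side view shows the plain underside up. Its corners at (185,345) and (462,300) match the start level, and the can is still in the tray. I'll release and go to the right knob.

```bash
python3 -m jog '[[0,0,0,0,0,0,0.026],[0,0,0,0,0,0,0.026],[0,0,0,0,0,0,0.026],[0,0,-0.03,0,0,0,0.026],[0,0,-0.07,0,0,0,0.026],[0,0,-0.11,0,0,0,0.026],[0,0,-0.15,0,0,0,0.035],[0,0,-0.165,0,0,0,0.04],[0,0,-0.165,0,0,0,0.04]]' 20
python3 -c "
from h import *
go([610.3,-164,218],8)"
```

```text
time: 26.45
ee_pos: [688.4, 2.4, 303.3]
tool_rot: [0.656, 0.755, 0.002, 0.002]
force: [-0.5, 0.3, -1.0]
finger_gap: 40.1
grasp_force: 0.0
t26.4 row [-0.1538 -0.101   0.0848] [0.0052 0.0007 0.0006] yaw0 8.0
```

```bash
python3 -m jog '[[-0.154,-0.101,0,0,0,0,0.04],[-0.154,-0.101,0,0,0,0,0.04],[-0.154,-0.101,0,0,0,0,0.04],[-0.154,-0.101,0,0,0,0,0.04],[-0.154,-0.101,0,0,0,0,0.04],[-0.154,-0.101,0,0,0,0,0.04],[-0.154,-0.101,0.04,0,0,0,0.04],[-0.154,-0.101,0.07,0,0,0,0.04],[-0.154,-0.101,0.083,0,0,0,0.04],[-0.154,-0.101,0.083,0,0,0,0.04]]' 60
python3 -m jog '[[0,0,0,0,0,0,0],[0,0,0,0,0,0,0],[0,0,0,0,0,0,0],[0,0,0,0,0,0,0],[0,0,0,0,0,0,0],[0,0,0,0,0,0,0]]' 60
```

```text
time: 27.28
ee_pos: [607.8, -162.9, 212.7]
tool_rot: [0.656, 0.755, -0.001, -0.003]
force: [-0.6, 0.4, -0.2]
finger_gap: 40.1
grasp_force: 0.0
time: 27.78
ee_pos: [610.2, -163.9, 217.7]
tool_rot: [0.656, 0.755, 0.001, 0.001]
force: [6.3, 0.3, 0.1]
finger_gap: 10.9
grasp_force: 62.1
```

```bash
python3 -m jog '[[0,0,0,0,0,0.1,0],[0,0,0,0,0,0.2,0],[0,0,0,0,0,0.3,0],[0,0,0,0,0,0.4,0],[0,0,0,0,0,0.5,0],[0,0,0,0,0,0.6,0],[0,0,0,0,0,0.7,0],[0,0,0,0,0,0.8,0],[0,0,0,0,0,0.9,0],[0,0,0,0,0,1.0,0],[0,0,0,0,0,1.1,0],[0,0,0,0,0,1.1,0]]' 60; python3 -c "
from h import *
s=state();print(s['ft_torque'],s['force'],s['joints'].round(2));go([0,0,0],68)"
```

```text
time: 28.78
ee_pos: [609.8, -163.5, 217.7]
tool_rot: [0.955, 0.298, 0.001, 0.0]
force: [1.0, 3.5, 7.0]
finger_gap: 10.6
grasp_force: 63.1
[ 0.74718574 -0.02526522 -0.20803031] [1.0103365  3.52396797 7.02990946] [-0.03  0.88  0.57  1.29 -0.48  1.11 -0.37]
t28.8 row [-0.4086 -0.4818  0.2164] [ 1.000e-04 -2.300e-03  9.896e-01] yaw0 -55.3
```

```bash
python3 -m jog '[[0,0,0,0,0,0.05,0],[0,0,0,0,0,0.1,0],[0,0,0,0,0,0.14,0],[0,0,0,0,0,0.14,0],[0,0,0,0,0,0.14,0]]' 80; python3 -c "
from h import *
s=state();print(s['ft_torque'],s['force']);go([0,0,0],68)"
```

```text
time: 29.2
ee_pos: [609.8, -163.5, 217.7]
tool_rot: [0.972, 0.234, 0.001, 0.0]
force: [1.7, 3.5, 6.3]
finger_gap: 9.8
grasp_force: 82.5
[ 0.7184913  -0.04291996  0.5775776 ] [1.71856462 3.51333362 6.27790056]
t29.2 row [-0.4688 -0.4236  0.2164] [-2.000e-04 -2.300e-03  8.571e-01] yaw0 -62.9
```

Torque is rising as the stop is reached. I'll press a little further.

```bash
python3 -m jog '[[0,0,0,0,0,0.05,0],[0,0,0,0,0,0.09,0],[0,0,0,0,0,0.09,0],[0,0,0,0,0,0.09,0]]' 80; python3 -c "
from h import *
s=state();print(s['ft_torque'],s['force']);go([0,0,0],68)"
```

```text
time: 29.53
ee_pos: [609.9, -163.6, 217.8]
tool_rot: [0.982, 0.191, 0.001, 0.0]
force: [-0.7, 2.9, 6.9]
finger_gap: 10.0
grasp_force: 111.5
[0.46374478 0.02919092 2.41218127] [-0.66354495  2.90815615  6.91655103]
t29.5 row [-0.5043 -0.3809  0.2164] [ 2.00e-04 -2.30e-03  7.69e-01] yaw0 -67.9
```

```bash
python3 -m jog '[[0,0,0,0,0,0,0.04],[0,0,0,0,0,0,0.04],[0,0,0,0,0,0,0.04],[0,0,-0.04,0,0,0,0.04],[0,0,-0.08,0,0,0,0.04],[0,0,-0.085,0,0,0,0.04]]' 60
python3 -c "
from h import *
go([567.8,138.6,300],6.6)"
```

```text
time: 30.03
ee_pos: [610.0, -165.3, 307.6]
tool_rot: [0.982, 0.189, 0.003, 0.002]
force: [0.6, 0.0, 0.8]
finger_gap: 40.1
grasp_force: 0.0
t30.0 row [ 0.0737 -0.2978  0.0064] [ 8.1000e-03 -8.0000e-04 -1.3052e+00] yaw0 -68.2
```

```bash
python3 -m jog '[[0.0737,-0.2978,0,0,0,-1.305,0.04],[0.0737,-0.2978,0,0,0,-1.305,0.04],[0.0737,-0.2978,0,0,0,-1.305,0.04],[0.0737,-0.2978,0,0,0,-1.305,0.04],[0.0737,-0.2978,0,0,0,-1.305,0.04],[0.0737,-0.2978,0,0,0,-1.305,0.04],[0.0737,-0.2978,0,0,0,-1.305,0.04],[0.0737,-0.2978,0,0,0,-1.305,0.04],[0.0737,-0.2978,0,0,0,-1.305,0.04],[0.0737,-0.2978,0,0,0,-1.305,0.04],[0.0737,-0.2978,0,0,0,-1.305,0.04],[0.0737,-0.2978,0,0,0,-1.305,0.04]]'
python3 -c "
from h import *
go([567.8,138.6,216],6.6)"
```

```text
time: 31.03
ee_pos: [566.9, 139.6, 301.6]
tool_rot: [0.664, 0.747, 0.0, 0.0]
force: [0.8, 0.3, 0.6]
finger_gap: 39.5
grasp_force: 0.0
t31.0 row [-0.0011  0.0007  0.0856] [ 0.0004 -0.0002  0.0026] yaw0 6.7
```

```bash
python3 -m jog '[[-0.001,0.001,0.03,0,0,0,0.04],[-0.001,0.001,0.06,0,0,0,0.04],[-0.001,0.001,0.084,0,0,0,0.04],[-0.001,0.001,0.084,0,0,0,0.04],[-0.001,0.001,0.084,0,0,0,0],[-0.001,0.001,0.084,0,0,0,0],[-0.001,0.001,0.084,0,0,0,0],[-0.001,0.001,0.084,0,0,0,0],[-0.001,0.001,0.084,0,0,0,0],[-0.001,0.001,0.084,0,0,0,0]]' 60
python3 -m jog '[[0,0,0,0,0,-0.1,0],[0,0,0,0,0,-0.2,0],[0,0,0,0,0,-0.3,0],[0,0,0,0,0,-0.4,0],[0,0,0,0,0,-0.5,0],[0,0,0,0,0,-0.6,0],[0,0,0,0,0,-0.7,0],[0,0,0,0,0,-0.8,0],[0,0,0,0,0,-0.9,0],[0,0,0,0,0,-1.0,0],[0,0,0,0,0,-1.05,0],[0,0,0,0,0,-1.05,0]]' 60; python3 -c "
from h import *
s=state();print(s['ft_torque'],s['force'],s['joints'].round(2));go([0,0,0],68)"
```

```text
time: 31.87
ee_pos: [568.0, 138.8, 219.2]
tool_rot: [0.666, 0.746, 0.001, 0.0]
force: [-5.7, -1.1, 7.3]
finger_gap: 10.2
grasp_force: 59.8
time: 32.87
ee_pos: [567.3, 138.3, 219.2]
tool_rot: [0.2, 0.98, -0.0, -0.0]
force: [-12.7, -2.0, 12.0]
finger_gap: 10.4
grasp_force: 60.3
[-0.50603701  2.76248979  0.05653971] [-12.70933985  -1.98178327  12.03998247] [-0.3   0.74  0.02  1.47 -0.01  0.94  0.88]
t32.9 row [ 0.4673 -0.3497  0.2196] [-0.0007 -0.0004 -0.0195] yaw0 66.9
```

```bash
python3 -m jog '[[0,0,0,0,0,-0.05,0],[0,0,0,0,0,-0.1,0],[0,0,0,0,0,-0.15,0],[0,0,0,0,0,-0.19,0],[0,0,0,0,0,-0.19,0],[0,0,0,0,0,-0.19,0]]' 80; python3 -c "
from h import *
s=state();print(s['ft_torque'],s['force']);go([0,0,0],68)"
```

```text
time: 33.37
ee_pos: [567.3, 138.2, 219.3]
tool_rot: [0.109, 0.994, -0.0, -0.0]
force: [-13.6, -2.4, 14.2]
finger_gap: 10.2
grasp_force: 102.9
[-0.36702705  3.0555855  -2.05214213] [-13.62260618  -2.40566072  14.18042143]
t33.4 row [ 0.5234 -0.2582  0.2197] [-0.0005 -0.0006  0.1646] yaw0 77.4
```

Tight. I'll release, back off and check.

```bash
python3 -m jog '[[0,0,0,0,0,0,0.04],[0,0,0,0,0,0,0.04],[0,0,0,0,0,0,0.04],[0,0,-0.04,0,0,0,0.04],[0,0,-0.08,0,0,0,0.04],[0.04,0.03,-0.1,0,0,0,0.04],[0.1,0.08,-0.1,0,0,0,0.04],[0.13,0.11,-0.1,0,0,0,0.04],[0.17,0.15,-0.1,0,0,0,0.04],[0.19,0.19,-0.1,0,0,0,0.04],[0.19,0.19,-0.1,0,0,0,0.04],[0.19,0.19,-0.1,0,0,0,0.04]]' 60
python3 - <<'E'
from h import *
a=shot("top");b=shot("side")
im=np.vstack([cv2.resize(a["frame"][90:290,130:480],(700,400)),cv2.resize(b["frame"][100:300,200:550],(350,200)).repeat(2,1)[:, :700]])
cv2.imwrite("pics/fin.png",im[:,:,::-1]);print(state()["ee_pos"])
E
```

```text
time: 34.37
ee_pos: [420.3, 369.3, 317.9]
tool_rot: [0.106, 0.994, 0.001, -0.0]
force: [0.5, 0.9, -0.2]
finger_gap: 39.9
grasp_force: 0.0
[420.52415952 369.07122786 317.52038446]
```

View pics/fin.png

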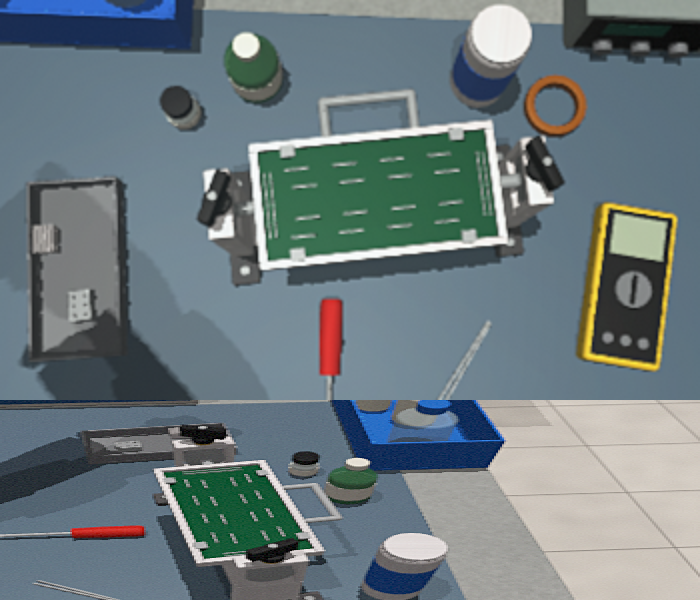

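The board is over and level, and both knob bars are back at their start angles. The heat sink has shifted to the tray's left wall at about (43,238), so I'll look closer.

Run:
```python
from h import *
a=shot("top");crop(a,135,170,70,110,5,"t5.png")
for z in(24,20): print([onz(a,130+u/2,90+v/2,z) for u,v in((43,238),(79,305))])
w=shot("wrist");p=proj(w,[[530,350,20]])[0];print(p)
```

```text
[array([545.6, 357.2,  24. ]), array([472.4, 311.6,  24. ])]
[array([546. , 358.6,  20. ]), array([472.5, 312.8,  20. ])]
[319.  219.7]
```

View pics/t5.png

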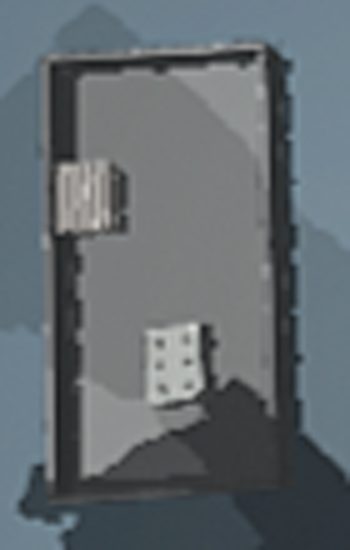

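The heat sink sits upright on the tray floor against the left wall, at (82,197) in this crop. The can is at (175,365). All is in order.

```bash
python3 -c "
from rig import *
print(finish_job())"
```

```text
the job is handed in; nothing more can be done
None
```

The job is handed in: both loose parts (the large can and the heat sink) are in the tray, the board is turned over and level, and both T-knobs are tightened to their stops.

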